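Lock the cover of a vial station

ROBOT

A 6-joint arm with a two-finger parallel gripper is mounted at the origin on the work surface. World frame = base frame: x ahead of the robot, y to its left, z up, the work surface at z = 0. Lengths are in mm, angles in degrees, forces in N, time in s.
With the tool pointing down it reaches from about 300 to 850 mm from the base axis. Payload 4.2 kg.
Tool frame: the origin (TCP) lies at the centre of the arm's flange, where the gripper is bolted on; the fingertips stand 191 mm ahead of it and the grasp point (between the pads) lies 172 mm ahead of it; z points along the fingers, y is the direction in which the jaws open and shut (so a half turn about z gives the same grasp; the last joint's range is limited). The gripper opens to 91 mm and grips with 3 to 60 N. Pads are 32 mm wide; open, the fingers measure 118 mm over their backs; the gripper's body (76 mm by 178 mm) begins 60 mm behind the grasp point.
Start: joints at [-67.552, 18.312, 89.639, -0, 72.044, -1.146], TCP at [230.147, -526.93, 404.776] pointing down, gripper open.
Joint ranges: [-177.97, 177.97], [-48.28, 115.42], [12.27, 149.76], [-77.06, 257.06], [2.81, 150.46], [-146.56, 146.56]. Speed limits (degrees/s): [147.25, 147.25, 180, 180, 180, 180].

INTERFACE

Orientations are given as [roll, pitch, yaw] about the fixed x, y, z axes, in that order (R = Rz(yaw) Ry(pitch) Rx(roll)).
In Python, from workcell import status, vision, ticket gives the robot as it stands.
- The arm moves only by the shell command python3 -m jog 'ROWS' [FORCE]. ROWS is JSON, a list of rows, each a list of 7 numbers: the finger opening in m, from 0 to 0.0912, then the shift along the tool's x, y, z in m, then the turn, a rotation vector about the tool's x, y, z in rad. A call has 1 to 12 rows; each row shifts and turns the commanded pose from where the row before left it, along the tool's axes as they then stand; what a row does not reach is not made up. A row lasts 1/8 s, in which the tool goes at most 62.5 mm and 10.7 degrees, less where a joint would pass 70% of its speed; a pose out of reach is approached as far as the arm can. A call with a gripper value outside its range is refused whole. The fingers move at their own pace and stop on an object; FORCE is the grip in N (left out, the last holds). Time passes only in rows, so rows that do not move let the fingers close. It gives the time, the measured TCP pose, the force and the opening at its end, in the units of the state.
- status.state(): the state, without advancing time (a new reading comes with each control period).
- vision.grab_frame(name): name is "scene" or "side" or "wrist"; returns a dict with "color" (400x640x3 uint8, blue, green, red), "depth" (400x640 float32, mm along the optical axis (not along the pixel's ray), 0 where there is no reading), "fov_y" (degrees; the focal length in pixels is half the picture's height over the tangent of half this angle, whatever the lens; pixels are square), "cx", "cy" (the principal point, pixels), "pose" (4x4, takes a point from camera to world coordinates). Camera axes: x right, y down, z forward; pixel columns grow to the right and rows downward; lengths in mm; the calibration is good to about 2 mm. A picture is of the moment at which its call begins.
- ticket.job_done(): hands the job in, once; it reports no verdict.
Trained networks look in the newest picture that a camera, given by its name, has taken for a name from the list of things; names that differ only in an ending like _2 or _b are one class to them, and where a whole thing is asked for, a point or a joint stands for the part that bears it (a point fixed in the world has none). Each returns a list of dicts, best first, with "p" (0 to 1); they miss things now and then, are a little off and sometimes report something else, mostly with a low value. They report only what shows in the picture. A call takes as long as a camera call. They do not tell look-alikes from the thing itself.
- vision.find_in(camera, label): "location" ([x, y, z] in mm, in world coordinates, good to about 4 mm: the middle of the surface that is visible of it).
- vision.silhouettes(camera, label): "pixels" (400x640 bool, what is visible of it).
The state is a dict: "time_s": time; "qpos": joint angles; "qvel": joint speeds; "effort": joint torques, N m; "ee_pos": TCP position; "ee_rot": TCP orientation; "force": force on the tool from outside, world axes, zero at the start; "torque": the same for the moment, N m; "gripper_width": finger opening in mm.
Only numpy, scipy, OpenCV 4.12 (cv2) and the standard library are available. Lean on these libraries where they do the work, as an engineer would, in place of code of your own. Each camera call takes 0.05 s, during which the arm holds its last target.

TASK

Push the sliding cover of the vial station fully shut over the vials, which uncovers the locating pin beside them. Then lay the loose lock plate flat on the shut cover and, keeping it down on the cover, slide it off the cover's edge over the pin until it drops on; press it fully down against the sprung pads and finish while still holding it pressed down with the gripper. The cover must stay shut, and the jar, the vial rack and the beaker are to be left alone.

Things in the scene. Friction and masses are not known exactly. Their poses are not given: they have to be found in the camera images.
- station: Black block fixed to the bench; origin on the bench; spans x -55..55, y -130..115, 54 mm high. y -118..-10: open compartment with fixed blue-capped vials, 44 mm high at the caps. y -10..115: flat seat 40 mm above the bench, with the locating pin. Side rails along y: inner faces at x = -42 and 42, tops at 54 mm; no wall at the +y end. The cover slides along y.
- cover (a joint): Opening (m) of the flat aluminium cover: 0 = shut, 0.10 = open, slid to the station's +y, hiding the pin. Starts 0.065-0.10. Stiff: 12 N moves it, it stays where left; a plate pressed hard on it and dragged would pull it open. Sheet 83 (x) x 120 (y) x 4 mm, top 54 mm above the bench, flush with the rails. Shut, it spans y = -120..0 of the station.
- cover_tab (a point): Middle of the upright tab at the cover's -y end, for pushing or pinching from above: 44 wide (x), 10 thick (y), rising from the cover's top (54 mm) to 88 mm above the bench. This point is 78 mm above the bench, at x = 0, y = -112 mm + opening in the station's frame. Axes as the station's.
- pin_tip (a point): Tip of the steel locating pin, at x = 0, y = +50, z = 49 mm in the station's frame: 10 diameter, standing 9 above the seat, upper 4 mm tapered to 5 diameter. Its axes are the station's.
- pads (a joint): Travel (m) of two rubber strips (12 x 60 mm, at x = -26 and 26 beside the pin), sprung together: 0 = up, tops 44 mm above the bench, 4 mm over the seat; 0.004 = fully pressed, flush with the seat. They need 5 N to start moving and 9 N fully down; the plate's weight alone does not press them.
- plate_grip (a point): Half-way up the loose grey lock plate, 20 mm above its underside, on its centre line. Plate 76 (x) x 90 (y) x 12 mm; grip bar on top, 46 long (x), 16 thick (y), from 12 to 40 mm above the underside. About 0.25 kg; starts on the bench, bar up. Same if turned half round. Seated, its axes lie along the station's, with 4 mm free to each rail and 5 mm to the shut cover's edge.
- plate_bore (a point): Centre of the mouth of the bore in the plate's underside, 20 mm below plate_grip: round hole 13 diameter, with a small chamfer, 12 deep, hidden from above by the bar. Seated fully down this point is at x = 0, y = +50, z = 40 mm in the station's frame.
- jar: Amber glass jar with white lid, 42 diameter, 68 high; origin under its centre. A bystander.
- rack: White tray 60 x 130 mm with ten vials, 36 high; origin under its centre. A bystander.
- beaker: Clear beaker, 52 diameter, 65 high; origin under its centre. A bystander.
Not all that is in view belongs to the job. Leave any yellow look-alike of the part that bears plate_grip alone.

How it is judged (in metres and radians):
On the way, in this order (a step that is already met when the one before it is completed fails the run):
1. the cover is shut (value of joint cover below 0.004 m), for 0.2 s.
2. the lock plate lies flat on the shut cover, mostly over it (value of joint cover below 0.004 m and angle between plate_bore's own z axis and vertical below 0.08 rad and x of plate_bore in the frame of station between -0.015 and 0.015 m and z of plate_bore in the frame of station between 0.05 and 0.058 m and y of plate_bore in the frame of station between -0.075 and -0.015 m and contact force between plate and cover above 0.3 N), for 0.2 s.
3. the plate is sliding off the edge of the shut cover, still down at the cover's level (value of joint cover below 0.004 m and angle between plate_bore's own z axis and vertical below 0.08 rad and x of plate_bore in the frame of station between -0.015 and 0.015 m and z of plate_bore in the frame of station between 0.05 and 0.058 m and y of plate_bore in the frame of station between 0.005 and 0.045 m), for 0.05 s.
4. the plate has dropped onto the pin (value of joint cover below 0.004 m and horizontal distance between plate_bore and pin_tip below 0.004 m and z of plate_bore in the frame of station below 0.0465 m and angle between plate_bore's own z axis and vertical below 0.08 rad), for 0.1 s.
At the end, for the whole second after the job is handed in: The cover is shut (within 5 mm); the lock plate sits on the pin (bore within 4 mm of the pin's axis), level within 0.06 rad, its underside within 2 mm of the seat, with the sprung pads pushed at least 3 mm down by the gripper, which is still in contact with the plate (over 1 N) (value of joint cover below 0.005 m and horizontal distance between plate_bore and pin_tip below 0.004 m and z of plate_bore in the frame of station below 0.042 m and angle between plate_bore's own z axis and vertical below 0.06 rad and value of joint pads above 0.003 m and contact force between the fingers and plate above 1 N); the arm keeps its last pose, push and grip.
It fails at once if the jar is pushed about (moved over 30 mm) (distance of jar from where it was at the start of the episode above 0.03 m).
It fails at once if the rack is pushed about (moved over 30 mm) (distance of rack from where it was at the start of the episode above 0.03 m).
It fails at once if the beaker is pushed about (moved over 30 mm) (distance of beaker from where it was at the start of the episode above 0.03 m).
It also fails if it takes over 64 s, if anything falls off the work surface, if the arm or the gripper's body presses on something with over 40 N, if the wrist force passes 120 N, or if a joint passes its speed limit or range.

## Working session

There is one attempt and no reset: what is moved stays moved. The work goes in short steps, Python scripts to look and compute and a shell command to move; the robot and the scene stay as the last step left them, time stands still between calls to the robot, and variables do not carry over. Pictures are saved under pics/ and viewed, and the job is handed in when it is done.

```bash
ls; mkdir -p pics; python3 - <<'E'
from workcell import status, vision
import cv2,numpy as np
print(status.state())
for n in ["scene","side"]:
    f=vision.grab_frame(n); cv2.imwrite(f"pics/{n}0.png",f["color"]); print(n,f["fov_y"],f["cx"],f["cy"],f["pose"].round(3).tolist())
    for l in ["station","cover","cover_tab","plate_grip","jar","rack","beaker","pads"]:
        print(l,[(np.round(d["location"],0).tolist(),round(d["p"],2)) for d in vision.find_in(n,l)])
E
```

```text
pics
{'time_s': 0.0, 'qpos': array([-6.75510883e+01,  1.83521657e+01,  8.97043790e+01, -1.28953123e-03,
        7.20439739e+01, -1.14776978e+00]), 'qvel': array([ 0.00084242,  0.01864838, -0.13423495,  0.07073639,  0.05854105,
        0.06249684]), 'effort': array([-2.53578459e-03, -4.12461805e+01, -2.31978071e+01,  7.25922128e-02,
        4.58117772e-02, -1.54101836e-04]), 'ee_pos': array([ 230.09192941, -526.78735754,  403.92846147]), 'ee_rot': array([-1.79899477e+02, -7.87712756e-04,  2.35970794e+01]), 'force': array([-0.73192533,  0.87011721,  0.04469447]), 'torque': array([-1.21352231e-03,  2.26616396e-02, -1.94550606e-05]), 'gripper_width': 91.3287617475306}
scene 43.135955375336735 313.74689080871195 204.85882544910902 [[-0.543, 0.632, -0.553, 1209.448], [0.84, 0.409, -0.357, 410.708], [0.001, -0.659, -0.753, 961.229], [0.0, 0.0, 0.0, 1.0]]
station [([562.0, 105.0, 50.0], 0.9)]
cover [([540.0, 118.0, 55.0], 0.64)]
cover_tab [([545.0, 121.0, 58.0], 0.66)]
plate_grip [([326.0, -183.0, 15.0], 0.94), ([466.0, -225.0, 12.0], 0.65), ([792.0, -91.0, 21.0], 0.6)]
jar [([645.0, -219.0, 47.0], 0.68)]
rack [([788.0, -92.0, 19.0], 0.6)]
beaker [([746.0, 258.0, 40.0], 0.66)]
pads []
side 43.54714426419876 314.6148240026493 199.3794417863133 [[-0.939, -0.221, 0.265, 248.812], [-0.345, 0.57, -0.746, 831.248], [0.014, -0.791, -0.611, 747.312], [0.0, 0.0, 0.0, 1.0]]
station [([538.0, 140.0, 54.0], 0.75)]
cover [([539.0, 114.0, 56.0], 0.85)]
cover_tab [([542.0, 115.0, 57.0], 0.87)]
plate_grip [([454.0, -226.0, 12.0], 0.98)]
jar [([631.0, -213.0, 41.0], 0.73)]
rack [([775.0, -87.0, 19.0], 0.71)]
beaker [([753.0, 268.0, 44.0], 0.56)]
pads [([541.0, 175.0, 40.0], 0.46)]
```

View pics/scene0.png

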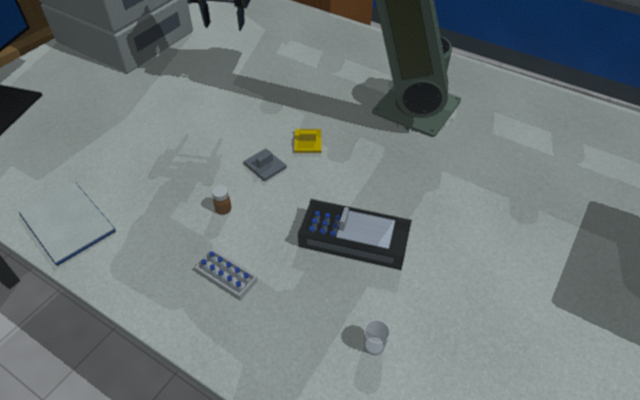

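View pics/side0.png

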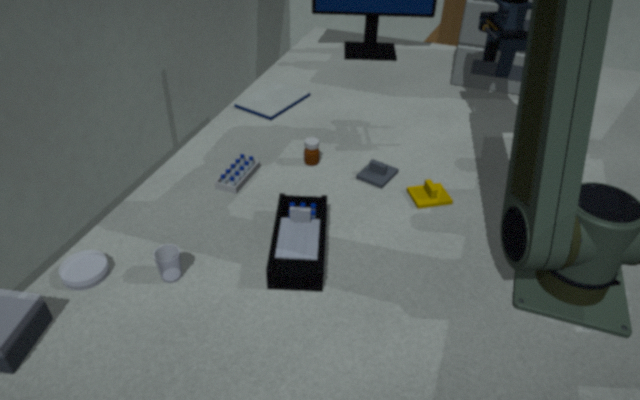

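The grey plate is at scene px (265,163) and side px (378,173). The yellow look-alike is at scene px (308,140) and side px (430,193), and the detector also fired on the rack. The grey one fits the description. Next I'll measure poses from depth and check where the wrist camera sits.

```bash
cat > h.py <<'E'
from workcell import status, vision
import cv2,numpy as np
from scipy.spatial.transform import Rotation as R
def cloud(f,mask=None):
    d=f["depth"]; fl=200/np.tan(np.radians(f["fov_y"]/2))
    v,u=np.nonzero((d>0)&(mask if mask is not None else True))
    z=d[v,u]; p=np.c_[(u-f["cx"])/fl*z,(v-f["cy"])/fl*z,z]
    P=np.asarray(f["pose"]); w=p@P[:3,:3].T+P[:3,3]
    return w,f["color"][v,u],u,v
def proj(f,pts):
    P=np.asarray(f["pose"]); fl=200/np.tan(np.radians(f["fov_y"]/2))
    c=(np.atleast_2d(pts)-P[:3,3])@P[:3,:3]
    return np.c_[c[:,0]/c[:,2]*fl+f["cx"],c[:,1]/c[:,2]*fl+f["cy"]]
def S():
    s=status.state(); print("t%.2f"%s["time_s"],"pos",s["ee_pos"].round(1),"rot",s["ee_rot"].round(2),"F",s["force"].round(1),"w%.1f"%s["gripper_width"],"q",s["qpos"].round(0)); return s
def rows(s,dw,n):
    """tool-frame shift per row (mm) for a world shift dw over n rows"""
    return (R.from_euler('xyz',s["ee_rot"],degrees=True).inv().apply(dw)/n).round(2)
E
python3 - <<'E'
from h import *
f=vision.grab_frame("wrist"); cv2.imwrite("pics/w0.png",f["color"])
s=S(); P=np.asarray(f["pose"]); T=R.from_euler('xyz',s["ee_rot"],degrees=True)
print(P.round(3), T.inv().apply(P[:3,3]-s["ee_pos"]), (T.inv().as_matrix()@P[:3,:3]).round(3), f["fov_y"])
for n in ["scene","side"]:
    f=vision.grab_frame(n)
    for l in ["station","plate_grip"]:
        for m in vision.silhouettes(n,l):
            w,c,_,_=cloud(f,m["pixels"])
            top=w[(w[:,2]>(46 if l=="station" else 6))]
            if len(top)<10: continue
            r=cv2.minAreaRect(top[:,:2].astype(np.float32)); print(n,l,round(m["p"],2),len(top),np.round(r[0]),np.round(r[1]),round(r[2],1),c.mean(0).round())
E
```

```text
t0.95 pos [ 230.2 -526.9  404.8] rot [179.99  -0.    23.6 ] F [-0.2  0.   0.3] w91.4 q [-68.  18.  90.   0.  72.  -1.]
[[ 3.98000e-01 -8.86000e-01 -2.36000e-01  2.95480e+02]
 [-9.17000e-01 -3.85000e-01 -1.02000e-01 -4.97519e+02]
 [-1.00000e-03  2.57000e-01 -9.66000e-01  3.85679e+02]
 [ 0.00000e+00  0.00000e+00  0.00000e+00  1.00000e+00]] [71.62536244 -0.80561306 19.09174411] [[-0.002 -0.966 -0.257]
 [ 1.    -0.002 -0.001]
 [ 0.001 -0.257  0.966]] 66.02683722552132
scene station 0.75 2912 [545.  93.] [115. 245.] 17.5 [80. 74. 67.]
scene plate_grip 0.77 586 [ 316. -189.] [96. 74.] 32.4 [ 14. 121. 134.]
scene plate_grip 0.61 724 [ 457. -234.] [94. 80.] 75.6 [91. 85. 76.]
side station 0.67 3059 [545.  94.] [110. 251.] 17.2 [65. 59. 54.]
side plate_grip 0.77 813 [ 314. -188.] [95. 83.] 34.2 [ 10. 109. 123.]
side plate_grip 0.58 672 [ 457. -232.] [94. 80.] 77.1 [77. 71. 64.]
side plate_grip 0.28 1884 [547.  91.] [ 85. 182.] 17.4 [132. 122. 113.]
```

```bash
python3 -m jog '[[0.0912,0.047,-0.026,0,0,0,0],[0.0912,0.047,-0.026,0,0,0,0],[0.0912,0.047,-0.026,0,0,0,0],[0.0912,0.047,-0.026,0,0,0,0],[0.0912,0.047,-0.026,0,0,0,0],[0.0912,0,0,0,0,0,0]]'; python3 - <<'E'
from h import *
S()
f=vision.grab_frame("wrist"); cv2.imwrite("pics/w1.png",f["color"])
E
```

```text
time_s: 2.0
ee_pos: [395.0, -311.4, 404.9]
ee_rot: [-180.0, -0.0, 23.9]
force: [-0.7, -0.6, 0.3]
gripper_width: 91.5
t2.00 pos [ 395.  -311.4  404.9] rot [-1.800e+02 -4.000e-02  2.389e+01] F [-0.7 -0.6  0.3] w91.5 q [-40.  12.  99.   0.  69.  27.]
```

View pics/w1.png

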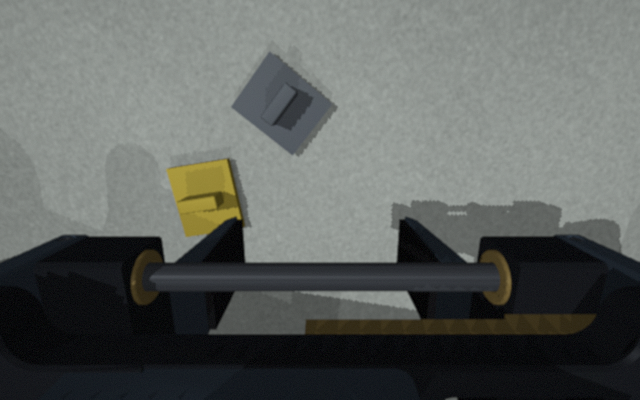

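The wrist picture confirms it: the grey plate is at px (285,103), and the yellow look-alike at px (205,197) I'll leave alone. I'll measure the plate here, then move on to view the station.

```bash
python3 - <<'E'
from h import *
f=vision.grab_frame("wrist"); w,c,u,v=cloud(f)
c=c.astype(int)
near=(abs(w[:,0]-457)<75)&(abs(w[:,1]+233)<75)
print("floor",np.median(w[near][:,2]))
top=near&(w[:,2]>8)&(w[:,2]<17); bar=near&(w[:,2]>30)
for n,m in (("all",near&(w[:,2]>7)),("bar",bar)):
    r=cv2.minAreaRect(w[m][:,:2].astype(np.float32)); print(n,m.sum(),r, np.median(w[m][:,2]), w[m].mean(0))
cv2.imwrite("pics/crop.png",cv2.resize(f["color"][30:180,200:370],None,fx=4,fy=4))
E
```

```text
floor 316.71130475504856
all 52125 ((436.5496826171875, -247.2703094482422), (127.46131134033203, 106.05571746826172), 74.96382141113281) 320.6203897697765 [ 408.58624837 -263.1809603   291.07432167]
bar 47479 ((422.3388977050781, -250.02545166015625), (98.4705810546875, 79.19220733642578), 52.268978118896484) 327.71741725995145 [ 403.84535898 -266.14811382  318.27866418]
```

View pics/crop.png

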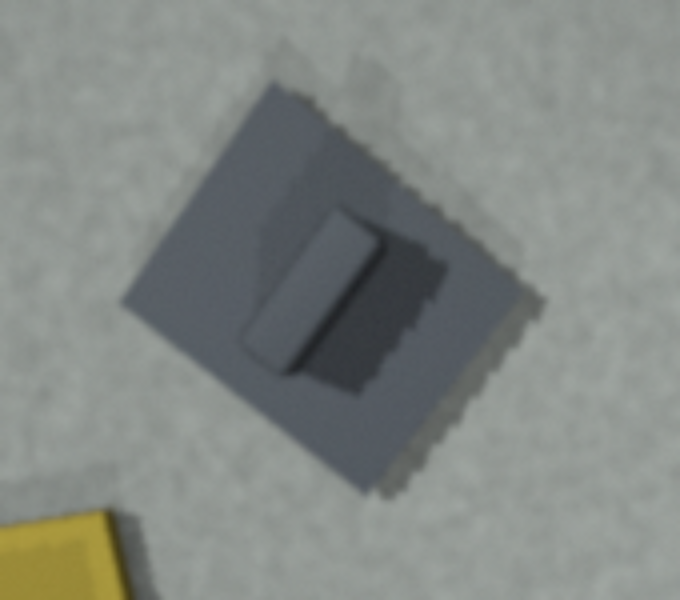

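The crop shows the grey plate with its bar, with one corner of the yellow part at lower left. I'll redo the fit without the gripper pixels.

```bash
python3 - <<'E'
from h import *
f=vision.grab_frame("wrist"); w,c,u,v=cloud(f)
near=(abs(w[:,0]-457)<75)&(abs(w[:,1]+233)<75)&(v<170)&(w[:,2]<80)
print("floor",np.median(w[near&(w[:,2]<5)][:,2]))
for n,m in (("all",near&(w[:,2]>7)),("bar",near&(w[:,2]>34))):
    r=cv2.minAreaRect(w[m][:,:2].astype(np.float32)); print(n,m.sum(),np.round(r[0],1),np.round(r[1],1),round(r[2],2), np.median(w[m][:,2]).round(1), w[m].mean(0).round(1))
E
python3 -m jog '[[0.0912,0.055,-0.025,-0.008,0,0,-0.0189],[0.0912,0.055,-0.025,-0.008,0,0,-0.0],[0.0912,0.055,-0.025,-0.008,0,0,0],[0.0912,0.055,-0.025,0,0,0,0],[0.0912,0.05,-0.025,0,0,0,0],[0.0912,0,0,0,0,0,0]]'; python3 - <<'E'
from h import *
S()
f=vision.grab_frame("wrist"); cv2.imwrite("pics/w2.png",f["color"])
E
```

```text
floor 0.9474933624045434
all 5361 [ 455.8 -232.9] [90.3 76.2] 75.16 13.1 [ 456.9 -233.    16.6]
bar 684 [ 455.9 -233.2] [16.3 45.6] 74.98 40.7 [ 456.1 -233.7   40.6]
time_s: 2.9
ee_pos: [589.2, -87.2, 428.0]
ee_rot: [-180.0, -0.0, 24.8]
force: [-0.4, -1.0, 0.4]
gripper_width: 91.3
t2.90 pos [589.2 -87.2 428. ] rot [-1.7998e+02 -1.0000e-02  2.4800e+01] F [-0.4 -1.   0.4] w91.3 q [-10.  19.  85.   0.  76.  56.]
```

View pics/w2.png

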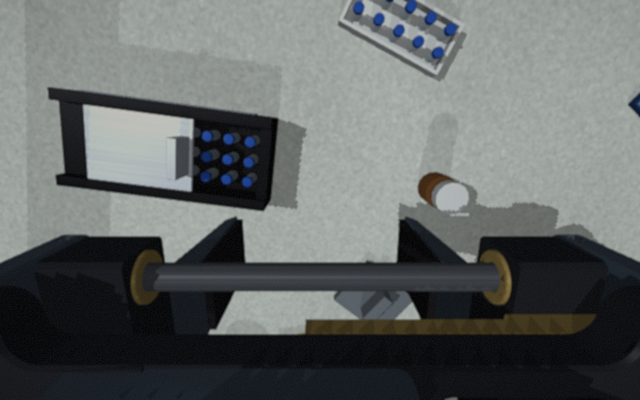

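The station is at px (165,150), with the cover sheet at px (83..193, 105..190) and the tab at px (178,157). I'll measure all three.

```bash
python3 - <<'E'
from h import *
f=vision.grab_frame("wrist"); w,c,u,v=cloud(f)
near=(v<215)&(u<300)&(w[:,2]<120)&(np.hypot(w[:,0]-545,w[:,1]-93)<160)
print("floor",np.median(w[near&(w[:,2]<8)][:,2]))
st=near&(w[:,2]>45)
r=cv2.minAreaRect(w[st&(w[:,2]<62)][:,:2].astype(np.float32)); print("station",r)
g=c.astype(int).mean(1)
ctr=np.array(r[0])
a=17.3
for name,m in (("tab",st&(w[:,2]>83)),("sheet",st&(w[:,2]<60)&(g>120))):
    r=cv2.minAreaRect(w[m][:,:2].astype(np.float32)); print(name,m.sum(),r,np.median(w[m][:,2]))
E
```

```text
floor 1.0427295143272204
station ((544.0764770507812, 94.54273986816406), (110.26808166503906, 245.1806182861328), 17.112768173217773)
tab 515 ((552.2850952148438, 68.50440979003906), (43.913543701171875, 10.838275909423828), 16.949506759643555) 88.73103547031064
sheet 6720 ((536.5096435546875, 118.5001220703125), (83.63324737548828, 121.3192138671875), 17.212881088256836) 55.04819250822257
```

Station yaw is 17.1°, its origin is about (541.9, 101.7), and the cover opening is about 77 mm. I'll align over the tab and pinch it.

```bash
python3 -m jog '[[0.06,0,0,0,0,0,0.134],[0.06,0.0035,-0.0532,0,0,0,0],[0.06,0.0035,-0.0532,0.03,0,0,0],[0.06,0.0035,-0.0533,0.05,0,0,0],[0.06,0,0,0.05,0,0,0],[0.06,0,0,0,0,0,0],[0.06,0,0,0,0,0,0]]' 40; python3 - <<'E'
from h import *
s=S(); print(rows(s,[552.3-s["ee_pos"][0],68.5-s["ee_pos"][1],251-s["ee_pos"][2]],1))
f=vision.grab_frame("wrist"); cv2.imwrite("pics/w3.png",f["color"])
f=vision.grab_frame("side"); cv2.imwrite("pics/s3.png",cv2.resize(f["color"][100:320,180:420],None,fx=3,fy=2.7))
E
```

```text
time_s: 3.88
ee_pos: [553.3, 58.5, 307.9]
ee_rot: [179.9, -0.2, 16.9]
force: [0.2, 1.0, 0.8]
gripper_width: 59.7
t3.88 pos [553.3  58.5 307.9] rot [ 1.7995e+02 -1.6000e-01  1.6860e+01] F [0.2 1.  0.8] w59.7 q [  5.  21. 100.  -0.  58.  78.]
[ 1.74 -9.94 56.85]
```

View pics/s3.png

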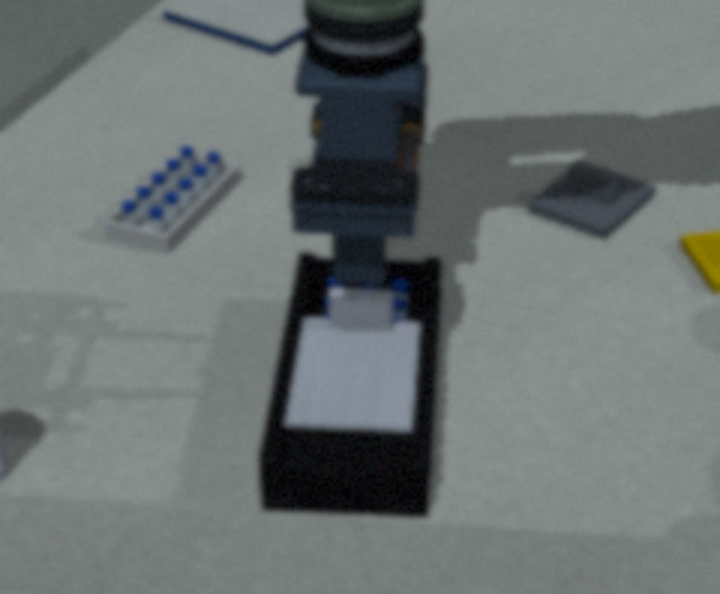

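The gripper is above the tab at crop px (360,300), 10 mm short in y. I'll correct that, descend and pinch.

```bash
python3 -m jog '[[0.06,0.0017,-0.01,0,0,0,-0.003],[0.06,0,0,0.03,0,0,0],[0.06,0,0,0.027,0,0,0],[0.06,0,0,0,0,0,0],[0.0,0,0,0,0,0,0],[0.0,0,0,0,0,0,0],[0,0,0,0,0,0,0],[0,0,0,0,0,0,0]]' 40; python3 - <<'E'
from h import *
S()
E
```

```text
time_s: 4.97
ee_pos: [551.4, 70.1, 249.5]
ee_rot: [180.0, -0.0, 17.2]
force: [-0.5, -0.8, -1.2]
gripper_width: 22.7
t4.97 pos [551.4  70.1 249.5] rot [ 1.7999e+02 -5.0000e-02  1.7170e+01] F [-0.5 -0.8 -1.2] w22.7 q [  6.  25. 104.  -0.  51.  79.]
```

```bash
python3 -m jog '[[0,0,0,0,0,0,0],[0,0,0,0,0,0,0],[0,0,0,0,0,0,0]]'; python3 -m jog '[[0,0,0.008,0,0,0,0],[0,0,0.015,0,0,0,0],[0,0,0.015,0,0,0,0],[0,0,0.015,0,0,0,0],[0,0,0.012,0,0,0,0],[0,0,0.006,0,0,0,0],[0,0,0,0,0,0,0],[0,0,0,0,0,0,0]]'
```

```text
time_s: 5.35
ee_pos: [551.8, 68.7, 249.3]
ee_rot: [179.8, -0.0, 17.2]
force: [1.2, -7.7, 0.9]
gripper_width: 9.6
time_s: 6.35
ee_pos: [571.9, 3.7, 249.1]
ee_rot: [-179.8, 0.0, 17.2]
force: [-2.1, 8.7, 2.5]
gripper_width: 10.0
```

```bash
python3 -m jog '[[0,0,0.004,0,0,0,0],[0,0,0.004,0,0,0,0],[0,0,0,0,0,0,0]]';python3 -m jog '[[0,0,0.003,0,0,0,0],[0,0,0.0,0,0,0,0]]'; python3 -m jog '[[0,0,0.003,0,0,0,0],[0,0,0.0,0,0,0,0]]'
```

```text
time_s: 6.72
ee_pos: [574.2, -3.5, 249.1]
ee_rot: [-179.7, 0.0, 17.1]
force: [-1.4, 10.1, 1.9]
gripper_width: 9.6
time_s: 6.98
ee_pos: [575.0, -6.3, 249.1]
ee_rot: [-179.7, 0.0, 17.1]
force: [-2.6, 10.6, 2.8]
gripper_width: 9.6
time_s: 7.22
ee_pos: [575.6, -7.9, 249.1]
ee_rot: [-179.5, 0.0, 17.1]
force: [-3.9, 16.5, 4.2]
gripper_width: 10.1
```

```bash
python3 -m jog '[[0,0,0.003,0,0,0,0],[0,0,0.0,0,0,0,0]]';python3 -m jog '[[0.06,0,-0.003,0,0,0,0],[0.06,0,0,0,0,0,0],[0.06,0,0,-0.03,0,0,0],[0.06,0,0,-0.06,0,0,0],[0.06,0,0,-0.06,0,0,0],[0.06,0,0,0,0,0,0],[0.06,0,0,0,0,0,0]]'; python3 - <<'E'
from h import *
S()
f=vision.grab_frame("wrist"); cv2.imwrite("pics/w4.png",f["color"])
f=vision.grab_frame("side"); cv2.imwrite("pics/s4.png",cv2.resize(f["color"][100:320,180:420],None,fx=3,fy=2.7))
E
```

```text
time_s: 7.48
ee_pos: [575.9, -8.9, 249.0]
ee_rot: [-179.2, 0.1, 17.0]
force: [-5.5, 25.8, 5.6]
gripper_width: 9.6
time_s: 8.35
ee_pos: [576.1, -11.6, 398.4]
ee_rot: [-180.0, 0.1, 17.1]
force: [0.4, 0.1, -0.4]
gripper_width: 59.9
t8.35 pos [576.1 -11.6 398.4] rot [-1.800e+02  6.000e-02  1.714e+01] F [ 0.4  0.1 -0.4] w59.9 q [-2. 19. 90. -0. 71. 71.]
```

View pics/s4.png

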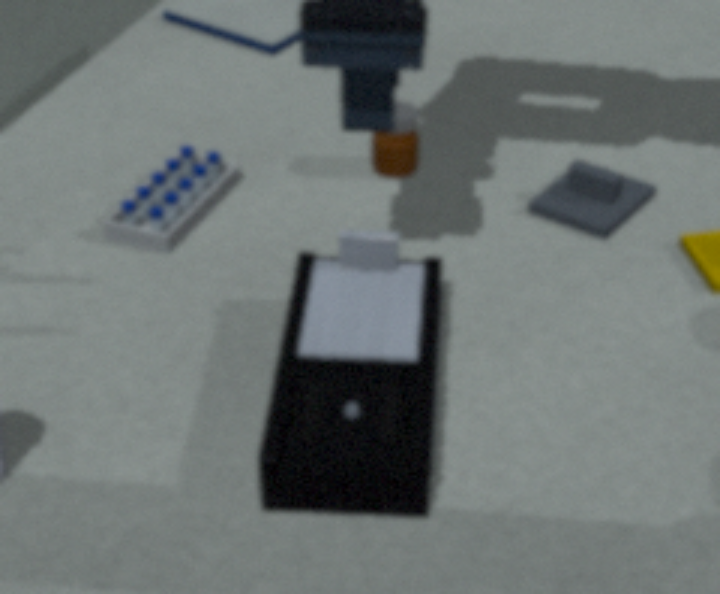

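The cover is shut (sheet crop px 298..425 × 262..362) and the pin is uncovered at crop px (352,410). Next is a closer wrist view to refine the station pose.

```bash
python3 -m jog '[[0.06,-0.032,-0.034,0,0,0,0],[0.06,-0.032,-0.034,0,0,0,0],[0.06,-0.032,-0.034,0,0,0,0],[0.06,-0.032,-0.034,0,0,0,0],[0.06,-0.032,-0.034,0,0,0,0],[0.06,0,0,0,0,0,0],[0.06,0,0,0,0,0,0]]'; python3 - <<'E'
from h import *
S()
f=vision.grab_frame("wrist"); cv2.imwrite("pics/w5.png",f["color"])
w,c,u,v=cloud(f)
near=(v<225)&(w[:,2]<120)&(np.hypot(w[:,0]-545,w[:,1]-93)<160)
print("floor",np.median(w[near&(w[:,2]<8)][:,2]))
st=near&(w[:,2]>46)
r=cv2.minAreaRect(w[st&(w[:,2]<62)][:,:2].astype(np.float32)); print("station",r)
g=c.astype(int).mean(1)
for name,m in (("tab",st&(w[:,2]>83)),("sheet",st&(w[:,2]<60)&(w[:,2]>50)&(g>110))):
    r=cv2.minAreaRect(w[m][:,:2].astype(np.float32)); print(name,m.sum(),r,np.median(w[m][:,2]))
for y in (0,50,115): print(y,proj(f,[[541.9-.294*y,101.7+.9558*y,{0:54,50:49,115:54}[y]]]))
for d in vision.find_in("wrist","pin_tip"): print(d)
E
```

```text
time_s: 9.32
ee_pos: [373.7, 104.0, 398.4]
ee_rot: [180.0, 0.0, 17.2]
force: [0.1, -0.4, -0.1]
gripper_width: 60.1
t9.32 pos [373.7 104.  398.4] rot [1.7998e+02 5.0000e-02 1.7200e+01] F [ 0.1 -0.4 -0.1] w60.1 q [ 14.   1. 112.  -0.  67.  87.]
floor 0.8337382476235575
station ((527.5405883789062, 88.78390502929688), (76.26336669921875, 245.34889221191406), 17.110733032226562)
tab 598 ((567.8831787109375, -7.4590301513671875), (31.161672592163086, 11.46449089050293), 17.731733322143555) 88.43640865695099
sheet 8233 ((527.9201049804688, 95.81945037841797), (66.19788360595703, 236.02005004882812), 20.232011795043945) 54.80512623332811
0 [[376.05225132  21.59190108]]
50 [[323.18242345  23.20342662]]
115 [[254.56298748  21.66781264]]
{'location': [525.9, 88.8, 52.7], 'p': 0.61}
```

View pics/w5.png

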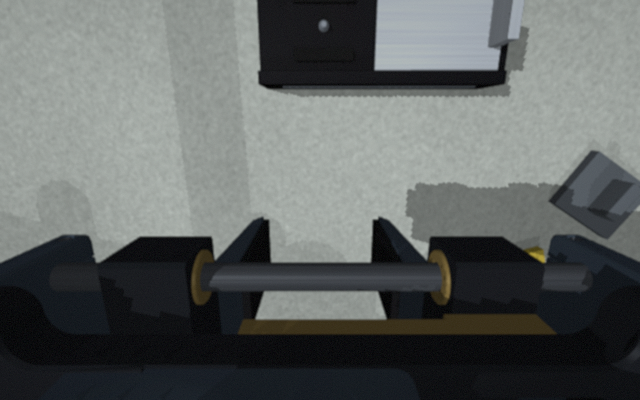

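```bash
python3 - <<'E'
from h import *
im=cv2.imread("pics/w5.png"); g=im.astype(int).mean(2)[8:45,300:346]
m=(g>70).astype(np.uint8); n,l,s,c=cv2.connectedComponentsWithStats(m)
for i in range(1,n): print(s[i],c[i]+[300,8])
np.set_printoptions(linewidth=200); print(g[8:30,14:32].astype(int))
f=vision.grab_frame("wrist")
o=np.array([541.9,101.7]); 
for z in (49,45,40): print(z,proj(f,[[o[0]-.294*50,o[1]+.9558*50,z]]))
print(proj(f,[[o[0]-.294*50+.956*dx,o[1]+.9558*50+.294*dx,49] for dx in (-5,5)]))
# corners: station -x edge at +y end / -y end top
for x,y in ((-55,115),(-55,-130),(-42,0),(-41.5,0)): print(x,y,proj(f,[[o[0]+.9558*x-.294*y,o[1]+.294*x+.9558*y,54]]))
cv2.imwrite("pics/w5c.png",cv2.resize(f["color"][0:100,240:530],None,fx=2.7,fy=2.7,interpolation=cv2.INTER_CUBIC))
E
```

```text
[19 12  9 11 77] [322.7012987   24.72727273]
[[ 24  25  27  27  26  24  26  20  22  25  23  23  23  24  24  28  25  25]
 [ 27  25  24  26  24  27  27  24  22  19  24  22  23  23  24  28  25  26]
 [ 23  29  26  26  24  21  22  22  26  30  29  23  23  23  25  23  24  23]
 [ 26  24  22  23  21  23  30  40  52  57  51  42  33  24  23  25  24  25]
 [ 23  24  27  24  23  31  47  70  86  91  85  73  53  33  27  27  21  24]
 [ 27  26  24  23  32  49  77  98 115 121 116 103  77  53  33  25  26  24]
 [ 27  25  28  25  40  70  95 114 128 135 132 122  96  65  40  29  23  27]
 [ 27  29  23  29  50  79 103 123 134 138 140 130 103  72  49  28  24  25]
 [ 25  23  22  29  54  88 108 122 136 137 136 128 103  73  55  35  23  22]
 [ 25  22  26  33  59  91 104 118 128 134 132 122  95  70  57  34  18  23]
 [ 25  29  21  27  57  89 100 107 117 120 115 105  84  66  56  36  18  19]
 [ 24  24  24  30  53  84  96  98 103 100  93  84  72  63  52  31  19  18]
 [ 24  27  28  27  47  74  90  91  88  84  76  70  65  58  42  24  19  19]
 [ 25  26  23  25  36  61  79  83  84  78  71  67  64  55  34  21  18  16]
 [ 25
[... 204 characters left out ...]
22  22  25  23]
 [ 27  26  22  25  25  24  27  25  25  29  26  24  23  23  23  25  26  23]
 [ 25  23  26  27  23  26  23  24  25  27  26  25  27  22  28  28  25  24]
 [ 28  25  27  24  22  27  22  27  25  28  23  24  27  23  26  25  25  27]
 [ 27  27  24  26  25  23  27  26  25  26  26  21  25  27  27  24  22  24]
 [ 24  24  27  24  26  24  24  28  24  23  25  25  26  25  27  23  27  25]]
49 [[322.64363865  23.83771972]]
45 [[322.61871545  25.05505946]]
40 [[322.58844906  26.53337991]]
[[322.64241652  29.59803173]
 [322.64487146  18.02705916]]
-55 115 [[257.26226464  84.13970478]]
-55 -130 [[503.92308973  83.70174429]]
-42 0 [[373.55328896  69.85757334]]
-41.5 0 [[373.5751006   69.30992693]]
```

View pics/w5c.png

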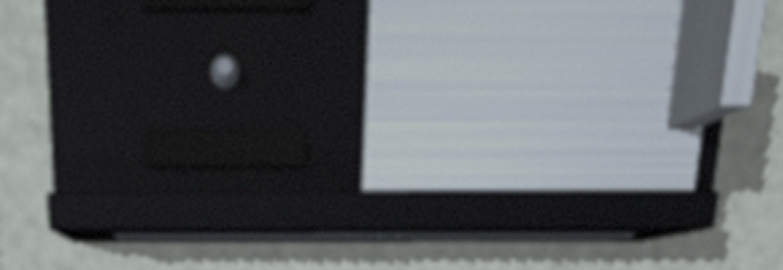

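The predicted pin pixel (322.6, 23.8–26.5) matches the observed one (322.7, 24.7) and the cover edge matches at u≈374, so the station pose is good. Now to the grey plate.

```bash
python3 -m jog '[[0.08,0,0,0,0,0,0.14],[0.08,0,0,0,0,0,0.14],[0.08,0,0,0,0,0,0.14],[0.08,0,0,0,0,0,0.1385],[0.08,0.0238,0.0435,0,0,0,0],[0.08,0.0238,0.0435,0,0,0,0],[0.08,0.0238,0.0435,0,0,0,0],[0.08,0.0237,0.0435,0.02,0,0,0],[0.08,0.0237,0.0435,0.02,0,0,0],[0.08,0.0237,0.0435,0.02,0,0,0],[0.08,0.0237,0.0435,0,0,0,0],[0.08,0,0,0,0,0,0]]'; python3 - <<'E'
from h import *
s=S(); print(rows(s,[455.9-s["ee_pos"][0],-233.1-s["ee_pos"][1],206-s["ee_pos"][2]],1))
f=vision.grab_frame("wrist"); cv2.imwrite("pics/w6.png",f["color"])
E
```

```text
time_s: 10.98
ee_pos: [457.0, -236.5, 338.0]
ee_rot: [180.0, 0.0, -15.1]
force: [0.2, 0.4, 0.1]
gripper_width: 79.9
t10.97 pos [ 457.  -236.5  338. ] rot [179.97   0.   -15.11] F [0.2 0.4 0.1] w79.9 q [-29.  16. 103.  -0.  61.  76.]
[ -1.95  -3.07 132.04]
```

View pics/w6.png

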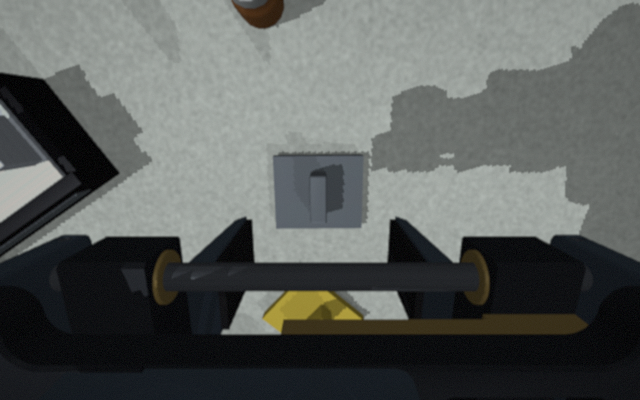

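The grey plate is squared up and centred between the fingers at px (318,190). I'll descend and grip.

```bash
python3 -m jog '[[0.06,-0.002,-0.003,0.03,0,0,-0.003],[0.06,0,0,0.04,0,0,0],[0.05,0,0,0.04,0,0,0],[0.04,0,0,0.022,0,0,0],[0.03,0,0,0,0,0,0],[0,0,0,0,0,0,0],[0,0,0,0,0,0,0],[0,0,0,0,0,0,0],[0,0,0,0,0,0,0]]' 50; python3 - <<'E'
from h import *
s=S()
E
```

```text
time_s: 12.15
ee_pos: [455.3, -229.5, 208.2]
ee_rot: [180.0, -0.1, -14.7]
force: [-0.7, 0.6, 6.3]
gripper_width: 15.7
t12.15 pos [ 455.3 -229.5  208.2] rot [ 1.7998e+02 -1.3000e-01 -1.4660e+01] F [-0.7  0.6  6.3] w15.7 q [-28.  25. 113.   0.  42.  77.]
```

```bash
python3 -m jog '[[0,0,0,0,0,0,0],[0,0,0,0,0,0,0]]' ; python3 - <<'E'
from h import *
f=vision.grab_frame("wrist"); cv2.imwrite("pics/w7.png",f["color"])
s=S()
E
```

```text
time_s: 12.4
ee_pos: [455.3, -229.5, 208.2]
ee_rot: [180.0, -0.1, -14.7]
force: [-0.0, -0.0, 5.4]
gripper_width: 15.4
t12.45 pos [ 455.3 -229.5  208.2] rot [ 1.7998e+02 -1.3000e-01 -1.4660e+01] F [-0.6  0.   6.4] w15.7 q [-28.  25. 113.   0.  42.  77.]
```

View pics/w7.png

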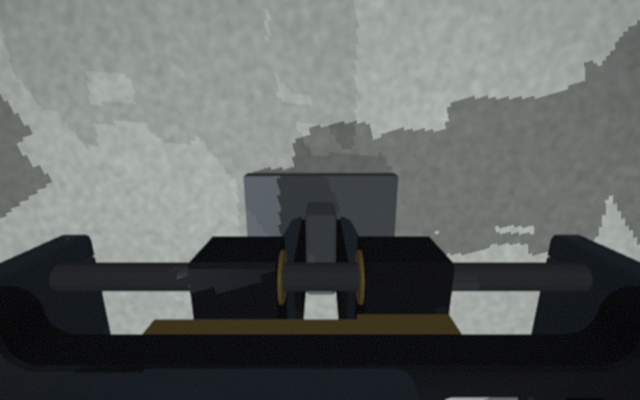

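The plate is gripped at 15.7 mm on the bar. I'll lift and turn it, then carry it over the cover.

```bash
python3 -m jog '[[0,0,0,-0.02,0,0,0],[0,0,0,-0.04,0,0,0],[0,0,0,-0.05,0,0,0],[0,0,0,-0.02,0,0,0],[0,0,0,0,0,0,0]]' 50; python3 -m jog '[[0,0,0,0,0,0,-0.139],[0,0,0,0,0,0,-0.139],[0,0,0,0,0,0,-0.138],[0,0,0,0,0,0,-0.138],[0,0.0255,-0.0359,0,0,0,0],[0,0.0255,-0.0359,0,0,0,0],[0,0.0255,-0.0359,0,0,0,0],[0,0.0255,-0.0359,0,0,0,0],[0,0.0255,-0.0359,0,0,0,0],[0,0.0255,-0.0359,0,0,0,0],[0,0.0255,-0.0359,0,0,0,0]]'; python3 -m jog '[[0,0,0,0,0,0,0],[0,0,0,0,0,0,0],[0,0,0,0,0,0,0]]'; python3 - <<'E'
from h import *
s=S()
print(rows(s,[552.2-s["ee_pos"][0],63.0-s["ee_pos"][1],262.2-s["ee_pos"][2]],1))
f=vision.grab_frame("wrist"); cv2.imwrite("pics/w8.png",f["color"])
f=vision.grab_frame("side"); cv2.imwrite("pics/s8.png",cv2.resize(f["color"][100:320,180:420],None,fx=3,fy=2.7))
E
```

```text
time_s: 13.08
ee_pos: [455.0, -229.4, 338.3]
ee_rot: [180.0, -0.2, -14.7]
force: [-0.0, -0.2, -2.2]
gripper_width: 15.7
time_s: 14.45
ee_pos: [551.5, 64.6, 334.8]
ee_rot: [-180.0, 0.2, 17.1]
force: [0.3, 0.3, -1.7]
gripper_width: 15.8
time_s: 14.82
ee_pos: [551.3, 62.2, 336.3]
ee_rot: [180.0, 0.1, 17.0]
force: [-0.1, 0.7, -2.2]
gripper_width: 15.9
t14.82 pos [551.3  62.2 336.3] rot [1.800e+02 1.000e-01 1.701e+01] F [-0.1  0.7 -2.2] w15.9 q [ 5. 20. 98. -0. 62. 78.]
[ 1.24 -0.47 74.13]
```

View pics/s8.png

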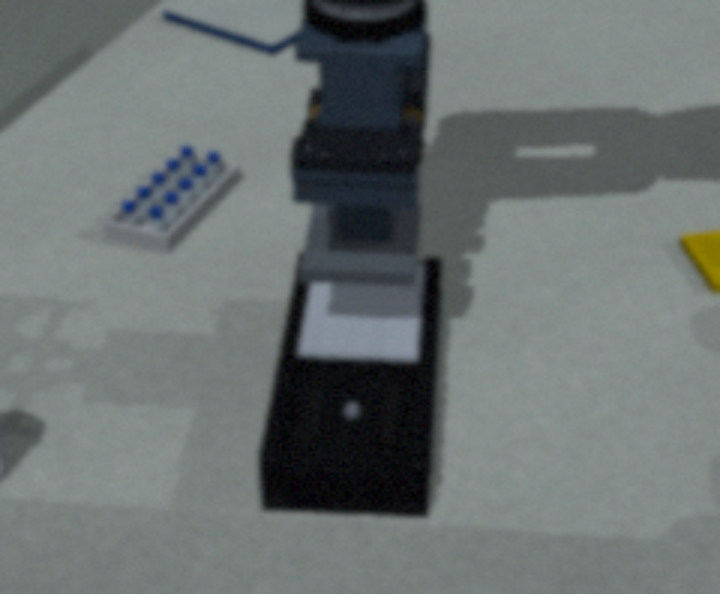

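View pics/w8.png

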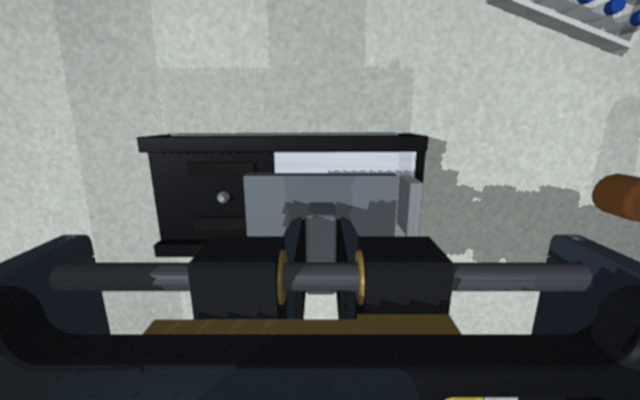

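The plate hangs level over the cover, and the pin at wrist px (223,197) is still clear. I'll check the plate's offset in hand against the wrist picture.

```bash
python3 - <<'E'
from h import *
s=status.state(); f=vision.grab_frame("wrist")
T=R.from_euler('xyz',s["ee_rot"],degrees=True)
for ox in (0,1.5,3):
    print(ox,proj(f,T.apply([[ox+38,-45,196.2],[ox+38,45,196.2],[ox+23,-8,168.2],[ox+23,8,168.2]])+s["ee_pos"]).round(1).tolist())
o=np.array([541.9,101.7,0]); print("pin",proj(f,[o+[-.294*50,.9558*50,z] for z in (49,44)]).round(1).tolist(), "cover +x corner",proj(f,[o+[.9558*41.5,.294*41.5,54]]).round(1))
g=f["color"].astype(int).mean(2)
print(g[165:185,300].astype(int),g[195:215,320].astype(int)); print(g[200,238:254].astype(int),g[185,390:404].astype(int))
w,c,u,v=cloud(f); m=(u>250)&(u<390)&(v>178)&(v<195); print(np.median(w[m][:,2]), np.linalg.lstsq(np.c_[w[m][:,:2],np.ones(m.sum())],w[m][:,2],rcond=None)[0][:2])
cv2.imwrite("pics/w8c.png",cv2.resize(f["color"][125:265,130:440],None,fx=2.5,fy=2.5,interpolation=cv2.INTER_CUBIC))
E
```

```text
0 [[245.0, 178.3], [399.2, 178.0], [306.6, 217.5], [338.0, 217.4]]
1.5 [[244.9, 175.7], [399.3, 175.4], [306.5, 214.7], [338.1, 214.6]]
3 [[244.7, 173.2], [399.5, 172.9], [306.5, 211.8], [338.1, 211.8]]
pin [[221.3, 198.1], [223.0, 196.8]] cover +x corner [[273.9 152.2]]
[199 199 202 206 206 208 203 173 117  62  65  95 106 107 106 106 107 106
 106 105] [105 106 107 106 107 106  98  77  59  53  55  54  55  55  57  57  55  55
  57  66]
[ 25  24  29  27  25  31  67 104 118 118 116 117 115 116 116 117] [113 112 113 113 112 112 115 113 103  86  74  74  75  75]
141.37608079425078 [0.00526863 0.00279731]
```

View pics/w8c.png

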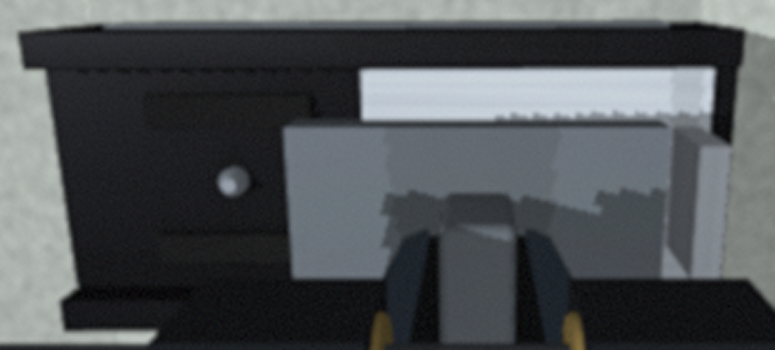

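The image fits an in-hand offset of 1.5 mm (top edge at row 175.5) with the plate level. I'll lower it onto the cover.

```bash
python3 -m jog '[[0,0.0012,0,0.02,0,0,-0.0015],[0,0,0,0.03,0,0,0],[0,0,0,0.018,0,0,0],[0,0,0,0.003,0,0,0],[0,0,0,0,0,0,0],[0,0,0,0,0,0,0]]'; python3 -m jog '[[0,0,0,0.0015,0,0,0],[0,0,0,0,0,0,0]]';  python3 -m jog '[[0,0,0,0.001,0,0,0],[0,0,0,0,0,0,0]]'
```

```text
time_s: 15.72
ee_pos: [553.2, 63.5, 267.1]
ee_rot: [180.0, -0.1, 17.2]
force: [-1.0, 1.0, -2.7]
gripper_width: 16.2
time_s: 15.98
ee_pos: [552.8, 63.6, 264.7]
ee_rot: [180.0, -0.0, 17.2]
force: [-0.2, 0.0, -2.9]
gripper_width: 15.7
time_s: 16.23
ee_pos: [552.8, 63.6, 263.4]
ee_rot: [180.0, 0.0, 17.2]
force: [-0.2, 0.3, -1.9]
gripper_width: 15.8
```

```bash
python3 -m jog '[[0,-0.0005,0,0.001,0,0,0],[0,0,0,0,0,0,0]]';  python3 -m jog '[[0,0,0,0.001,0,0,0],[0,0,0,0,0,0,0]]';  python3 -m jog '[[0,0,0,0.0005,0,0,0],[0,0,0,0,0,0,0]]'
```

```text
time_s: 16.48
ee_pos: [552.3, 63.4, 262.4]
ee_rot: [180.0, 0.0, 17.2]
force: [0.8, -0.4, -1.5]
gripper_width: 15.6
time_s: 16.73
ee_pos: [552.3, 63.4, 262.2]
ee_rot: [180.0, -0.0, 17.2]
force: [-2.7, -0.6, 4.1]
gripper_width: 15.6
time_s: 16.98
ee_pos: [552.3, 63.4, 262.2]
ee_rot: [180.0, -0.0, 17.2]
force: [-3.6, -0.1, 7.6]
gripper_width: 15.9
```

Contact came at TCP z 262.2, exactly as predicted. I'll ease the load, then slide along station +y (tool −y).

```bash
python3 -m jog '[[0,0,0,-0.0007,0,0,0],[0,0,0,0,0,0,0],[0,0,0,0,0,0,0]]';  python3 -m jog '[[0,0,-0.006,0,0,0,0],[0,0,-0.01,0,0,0,0],[0,0,-0.01,0,0,0,0],[0,0,-0.006,0,0,0,0],[0,0,0,0,0,0,0]]'; python3 - <<'E'
from h import *
s=S()
f=vision.grab_frame("side"); cv2.imwrite("pics/s9.png",cv2.resize(f["color"][100:320,180:420],None,fx=3,fy=2.7))
f=vision.grab_frame("wrist"); cv2.imwrite("pics/w9.png",f["color"])
E
```

```text
time_s: 17.35
ee_pos: [552.3, 63.4, 262.2]
ee_rot: [180.0, -0.0, 17.2]
force: [-3.4, -1.2, 6.0]
gripper_width: 15.7
time_s: 17.98
ee_pos: [543.1, 95.1, 262.2]
ee_rot: [-180.0, -0.1, 17.2]
force: [0.4, -0.9, 6.1]
gripper_width: 15.6
t17.98 pos [543.1  95.1 262.2] rot [-1.800e+02 -1.000e-01  1.722e+01] F [ 0.4 -0.9  6.1] w15.6 q [  9.  24. 104.   0.  52.  81.]
```

View pics/s9.png

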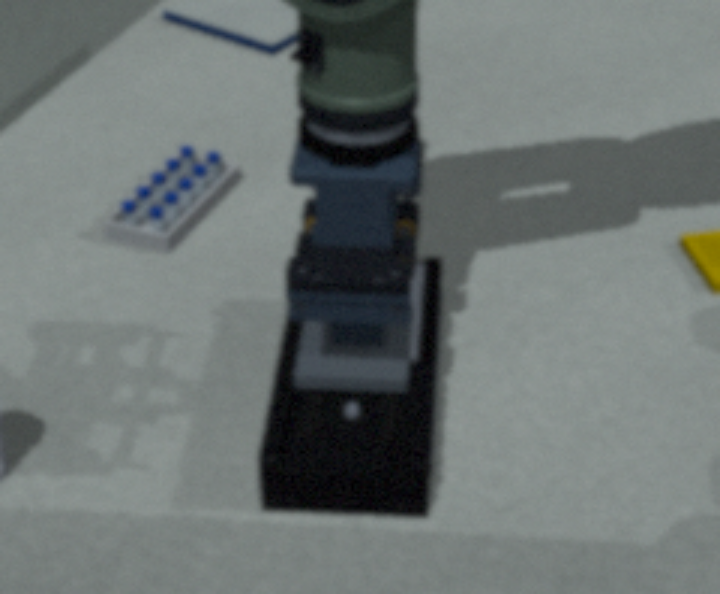

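View pics/w9.png

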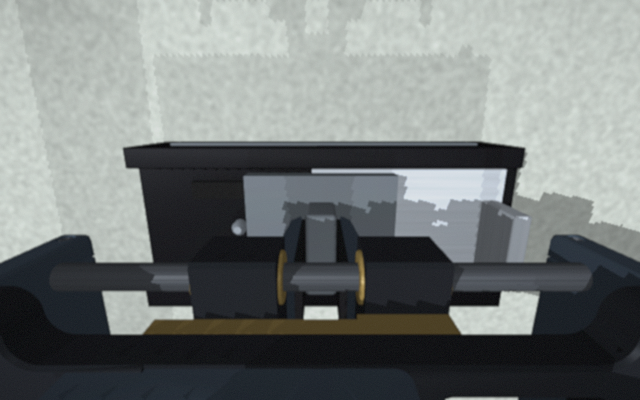

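The plate is sliding flat: its leading edge is at crop px (352,385), just short of the pin at (352,410). Checking that the cover hasn't moved.

```bash
python3 - <<'E'
from h import *
f=vision.grab_frame("wrist"); o=np.array([541.9,101.7,0]);X=np.array([.9558,.294,0]);Y=np.array([-.294,.9558,0])
print("cover corner",proj(f,[o+41.5*X+[0,0,54],o+5*Y+41.5*X+[0,0,54]]).round(1).tolist(),"pin",proj(f,[o+50*Y+[0,0,z] for z in (49,45)]).round(1).tolist())
g=f["color"].astype(int).mean(2); print(g[172,304:320].astype(int))
s=status.state(); print(rows(s,np.array([525.8,149.1,262.2])-s["ee_pos"],1))
E
```

```text
cover corner [[311.4, 168.2], [303.3, 168.2]] pin [[237.3, 228.7], [238.9, 226.6]]
[ 40  39  41  39  36  35  44  96 151 169 168 168 168 169 168 168]
[-5.100e-01 -5.675e+01  1.000e-02]
```

The cover edge is at u=311 against 311.4 predicted for shut, so it hasn't moved. Continuing the slide.

```bash
python3 -m jog '[[0,0,-0.006,0,0,0,0],[0,-0.0005,-0.01,0,0,0,0],[0,0,-0.01,-0.0003,0,0,0],[0,0,-0.01,0,0,0,0],[0,0,-0.006,0,0,0,0],[0,0,0,0,0,0,0]]'; python3 - <<'E'
from h import *
s=S();print(rows(s,np.array([525.8,149.1,262.2])-s["ee_pos"],1))
f=vision.grab_frame("wrist"); cv2.imwrite("pics/w10.png",f["color"])
f=vision.grab_frame("side"); cv2.imwrite("pics/s10.png",cv2.resize(f["color"][100:320,180:420],None,fx=3,fy=2.7))
E
```

```text
time_s: 18.88
ee_pos: [529.8, 135.0, 262.1]
ee_rot: [-179.9, -0.0, 17.2]
force: [-1.1, 1.0, 5.0]
gripper_width: 15.8
t18.88 pos [529.8 135.  262.1] rot [-1.7992e+02 -1.0000e-02  1.7180e+01] F [-1.1  1.   5. ] w15.8 q [ 13.  23. 105.   0.  52.  86.]
[  0.36 -14.69  -0.03]
```

View pics/w10.png

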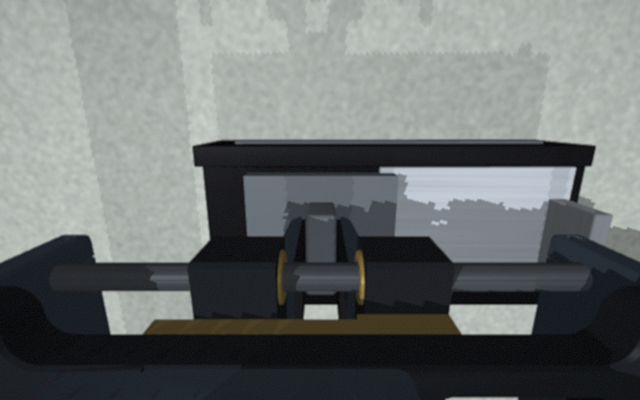

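Plate at station y≈35, still level with the cover. Last 14.5 mm.

```bash
python3 -m jog '[[0,0.0003,-0.006,0,0,0,0],[0,0,-0.006,0,0,0,0],[0,0,-0.0025,0,0,0,0],[0,0,0,0,0,0,0],[0,0,0,0,0,0,0]]'; python3 - <<'E'
from h import *
s=S();print(rows(s,np.array([525.8,149.1,262.2])-s["ee_pos"],1))
f=vision.grab_frame("wrist"); cv2.imwrite("pics/w11.png",f["color"])
o=np.array([541.9,101.7,0]);X=np.array([.9558,.294,0]);Y=np.array([-.294,.9558,0])
print("cover corner",proj(f,[o+41.5*X+[0,0,54],o+5*Y+41.5*X+[0,0,54]]).round(1).tolist(),"plate seated top corners",proj(f,[o+y*Y+38*X+[0,0,z] for y,z in((5,52),(95,52),(5,65),(95,65))]).round(1).tolist())
E
```

```text
time_s: 19.6
ee_pos: [525.9, 148.0, 261.5]
ee_rot: [-180.0, 0.1, 17.2]
force: [-0.5, 0.3, -2.6]
gripper_width: 15.6
t19.60 pos [525.9 148.  261.5] rot [-1.7999e+02  7.0000e-02  1.7170e+01] F [-0.5  0.3 -2.6] w15.6 q [ 15.  23. 105.   0.  52.  87.]
[ 0.27 -1.1  -0.66]
cover corner [[401.8, 165.9], [393.7, 165.9]] plate seated top corners [[392.6, 171.0], [248.4, 171.1], [397.6, 174.7], [243.3, 174.8]]
```

View pics/w11.png

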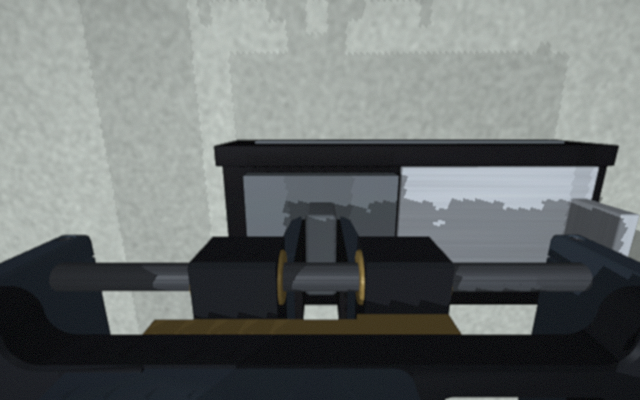

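The plate has come off the edge and hangs free (Fz is about its weight), and the cover edge is still at u≈401. A 1 mm correction, then lower onto the pin.

```bash
python3 -m jog '[[0,0.0002,-0.0011,0,0,0,0],[0,0,0,0.002,0,0,0],[0,0,0,0.002,0,0,0],[0,0,0,0.001,0,0,0],[0,0,0,0,0,0,0]]';python3 -m jog '[[0,0,0,0.0015,0,0,0],[0,0,0,0.0015,0,0,0],[0,0,0,0,0,0,0]]'
```

```text
time_s: 20.27
ee_pos: [525.9, 149.0, 256.9]
ee_rot: [180.0, 0.0, 17.2]
force: [0.3, 0.0, -1.5]
gripper_width: 15.7
time_s: 20.65
ee_pos: [525.9, 149.0, 253.9]
ee_rot: [180.0, 0.0, 17.2]
force: [0.4, 0.0, -1.9]
gripper_width: 15.9
```

The pin tip is already inside the bore with no side force. Pressing down.

```bash
python3 -m jog '[[0,0,0,0.0015,0,0,0],[0,0,0,0.0015,0,0,0],[0,0,0,0.0,0,0,0]]';python3 -m jog '[[0,0,0,0.002,0,0,0],[0,0,0,0.002,0,0,0],[0,0,0,0,0,0,0]]';python3 -m jog '[[0,0,0,0.001,0,0,0],[0,0,0,0.001,0,0,0],[0,0,0,0,0,0,0]]'
```

```text
time_s: 21.02
ee_pos: [526.0, 149.1, 251.5]
ee_rot: [180.0, -0.0, 17.2]
force: [-1.1, -0.7, 2.2]
gripper_width: 15.6
time_s: 21.4
ee_pos: [525.9, 149.0, 248.2]
ee_rot: [180.0, -0.0, 17.2]
force: [-3.3, -0.9, 10.7]
gripper_width: 15.7
time_s: 21.78
ee_pos: [525.8, 149.0, 248.2]
ee_rot: [180.0, -0.1, 17.2]
force: [-8.2, -1.9, 23.8]
gripper_width: 15.6
```

It bottomed out at TCP z 248.2 (underside z 40) with 24 N on the stop. Final check by picture.

```bash
python3 -m jog '[[0,0,0,0,0,0,0],[0,0,0,0,0,0,0]]'; python3 - <<'E'
from h import *
s=S()
f=vision.grab_frame("wrist"); cv2.imwrite("pics/w12.png",f["color"])
o=np.array([541.9,101.7,0]);X=np.array([.9558,.294,0]);Y=np.array([-.294,.9558,0])
print("cover corner",proj(f,[o+41.5*X+[0,0,54]]).round(1).tolist(),"plate",proj(f,[o+y*Y+38*X+[0,0,52] for y in(5,95)]).round(1).tolist())
f=vision.grab_frame("side"); a=cv2.resize(f["color"][100:320,180:420],None,fx=2,fy=2)
w=cv2.imread("pics/w12.png")[130:260,190:430]; w=cv2.resize(w,None,fx=1.3,fy=1.3)
c=np.zeros((440,800,3),np.uint8); c[:,:480]=a; c[:w.shape[0],485:485+w.shape[1]]=w[:,:315]; cv2.imwrite("pics/f.png",c)
E
```

```text
time_s: 22.02
ee_pos: [525.8, 149.0, 248.2]
ee_rot: [180.0, -0.1, 17.2]
force: [-7.2, -2.1, 23.6]
gripper_width: 15.7
t22.02 pos [525.8 149.  248.2] rot [ 1.7999e+02 -9.0000e-02  1.7170e+01] F [-7.2 -2.1 23.6] w15.7 q [ 15.  24. 106.  -0.  50.  87.]
cover corner [[409.2, 170.6]] plate [[399.2, 176.0], [244.9, 176.1]]
```

View pics/f.png

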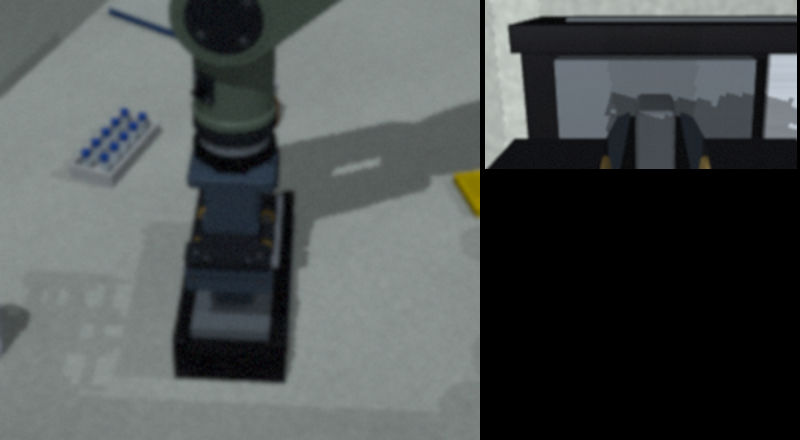

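View pics/w12.png

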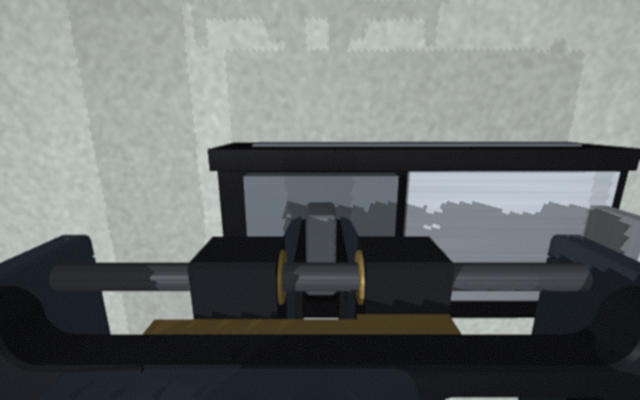

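The plate sits between the rails, with its edge at u=399 (399.2 predicted). The cover edge is at about u=407 against 409 predicted, roughly a 5 mm gap, so the cover is shut. Handing in.

```bash
python3 -c "
from workcell import ticket; print(ticket.job_done())"
```

```text
the job is handed in; nothing more can be done
None
```

I pinched the tab and pushed the cover about 77 mm to its stop, which uncovered the pin. I then laid the grey lock plate flat on the shut cover, slid it off the edge, lowered it onto the pin and pressed it down. I handed the job in at about 22 s with the gripper still holding it down; no verdict is reported.

What the last checks showed:
- **Seating:** the tool bottomed at z 248.2 mm, which puts the plate's underside at 40 mm. The press was about 24 N, with about 7 N of sideways force, and the tool was level within about 0.1°. I inferred the pads' travel from this height and did not see it directly.
- **Cover:** its edge appeared about 2 px (roughly 1 mm) from where a fully shut cover should be. The gap to the plate was about 5 mm, as expected.
- **Bystanders:** I did not touch the jar, rack, beaker or yellow look-alike. I did not re-measure their positions at the end.

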